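# Load a circuit board into a turnover frame, shut the cover and turn it over

### The arm

A 7-joint arm with a two-finger parallel gripper is mounted at the origin on a cart in front of the work surface, level with it; the furniture and walls round the work are solid. World frame = base frame: x ahead of the robot, y to its left, z up, the work surface at z = 0. Lengths are in m, angles in degrees, forces in N, time in s.
With the tool pointing down it reaches from about 0.425 to 0.8 m from the base axis. Payload 8.3 kg.
Tool frame: the origin (TCP) lies at the very end of the fingers, on their centre line; the grasp point (between the pads) lies 19 mm behind it; z points along the fingers, y is the line along which they close (so a half turn about z gives the same grasp; the last joint's range is limited). The gripper opens to 85 mm and grips with 20 to 120 N. Pads are 22 mm wide; open, the fingers measure 114 mm over their backs; the gripper's body (76 mm by 85 mm) begins 54 mm behind the grasp point. The pads swing forward as they close: fully open they stand 13 mm farther back than shut.
Start: joints at [-76.37, 21.967, 0.94, 78.501, -0.361, 79.538, -2.664], TCP at [0.185, 0.597, 0.231] pointing down, gripper open.
Joint ranges: [-169.22, 169.22], [-14.56, 117.87], [-87.37, 89.26], [10.42, 133.3], [-82.24, 262.24], [0.94, 117.77], [-172.7, 172.7]. Speed limits (degrees/s): [136.94, 136.94, 172.46, 172.46, 180, 180, 180].

### API

Orientations are given as [roll, pitch, yaw] about the fixed x, y, z axes, in that order (R = Rz(yaw) Ry(pitch) Rx(roll)).
In Python, from station import r, eyes, monitor gives the robot as it stands (r), with the cameras (eyes) and the readings (monitor).
- The arm moves only by the tool shift_gripper, called after "Emit:" as a command line: name --argument value ..., lists and objects as JSON in quotes. Schema: {"type":"object","properties":{"offsets":{"type":"array","items":{"type":"object","properties":{"pos":{"type":"array","items":{"type":"number"},"minItems":3,"maxItems":3},"rot":{"type":"array","items":{"type":"number"},"minItems":3,"maxItems":3},"finger_gap":{"type":"number"}},"additionalProperties":false,"required":["finger_gap"]},"minItems":1,"maxItems":12},"only":{"type":"string"},"quiet":{"type":"boolean"},"lines":{"type":"string"}},"required":["offsets"],"additionalProperties":false}. offsets is a list of rows, 1 to 12 of them, each an object with the fields pos (a list: dx, dy, dz in parts of the range, where 1.0 means 75 cm), rot (a list: a rotation vector rx, ry, rz in shares of 120 degrees (1.0 is 120 degrees)), finger_gap (the finger opening in m); a field left out counts as zero (the opening has to be given); each row shifts and turns the commanded pose from where the row before left it, along the tool's axes as they then stand; what a row does not reach is not made up. A row lasts 1/8 s, in which the tool goes at most 0.0625 m and 10.7 degrees, less where a joint would pass 70% of its speed; a pose out of reach is approached as far as the arm can. The fingers move at their own pace and stop on an object; the grip force is fixed at half the most. Time passes only in rows, so rows that do not move let the fingers close. The tool returns the time, the measured TCP pose, the force, the opening and the grip force at its end. only (a regular expression) keeps the lines of the reply that match it, lines (a string "A,B") keeps lines A to B, and quiet returns only ok. Shift and turn numbers lie between -1 and 1, and a call with a number outside is refused. Input that does not fit is refused with a message, and nothing moves.
- monitor.state(): the state, without advancing time (a new reading comes with each control period).
- eyes.grab_frame(name): name is "scene" or "top" or "wrist"; returns a dict with "pixels" (384x512x3 uint8, red, green, blue), "K" (3x3 intrinsics, pixels), "dist" ([k1, k2, p1, p2, k3] as OpenCV has them; the pictures are not rectified), "position" and "attitude" of the camera in the world; the wrist camera has in their place "tool_from_camera" (4x4, takes a point from camera to tool coordinates, whose origin is the TCP and whose axes are the flange's). Camera axes: x right, y down, z forward; pixel columns grow to the right and rows downward; lengths in m; the calibration is good to about 2 mm. A picture is of the moment at which its call begins: read the wrist's pose just before it. There is no depth.
- r.job_done(): hands the job in; it is judged then, once.
The state is a dict: "clock": time; "q": joint angles; "joint_velocities": joint speeds; "effort": joint torques, N m; "tool_pos": TCP position; "tool_rot": TCP orientation; "ft_force": force on the tool from outside, world axes, zero at the start; "wrist_torque": the same for the moment, N m; "grip_width": finger opening in m; "finger_force": force on a finger pad.
Only numpy, scipy, OpenCV 4.12 (cv2) and the standard library are available. Lean on these libraries where they do the work, as an engineer would, in place of code of your own. Each camera call takes 0.05 s, during which the arm holds its last target. There are 200 camera calls.

### The job

Get the circuit board ready for work on its solder side: lay it, components up, flat on the corner ledges inside the turnover frame and let go of it, then swing the frame's cover fully shut over it. Then turn the whole closed frame over by its turning handle, right to its stop, so that the board is held upside down inside, and let go. Do not turn the frame with the cover open, and leave the solder reel, the tape roll and the screwdriver where they are.

Things in the scene. Friction and masses are not known exactly. Their poses are not given: they have to be found in the camera images.
- board: green circuit board with small parts on top. Plate 60 (own x) x 84 (own y) x 2 mm, solid only 3 to 5 mm above the origin; parts rise to 16 mm (look only). Origin: centre of its outline, 3 mm under the plate; own z is the component side. 60 g. Starts component side up on the rest; grip it across the 60 mm, at the middle of its long edges.
- rest: low grey board rest, 36 (x) x 96 (y) mm, fixed; two cross rails 24 mm high at y = +-33 mm carry the board, whose long edges overhang by 9 to 15 mm. Origin: centre of its underside. The board's y lies along the rest's y to 0.12 rad.
- stand: grey stand of the turnover frame, fixed: base 104 (x) x 150 (y) x 10 mm, two posts at y = +-62 mm (8 mm thick, 95 mm high). Origin: centre of its underside, own z up, own -x is the front (towards the robot, yaw within 0.20). Between the posts the cradle turns about the line along the stand's y at 80 mm height.
- axis (a point): centre of the aluminium cradle (90 x 104 mm), on its turning axis, which runs along own y; turns with the cradle. Low side bars at x = +-37 to 45 mm have their top 18 mm below the axis; apart from them the long sides are open for fingers from y = -30 to +30 mm.
- nest (a point): where the board's origin lies when seated, axes of the cradle (board x along nest x, y along y, either way round), 5 mm below the turning axis. The plate then lies on four corner ledges 3 mm above this point. The pocket is 65 x 90 mm (2.5 to 3 mm play each side) with sloped lead-ins of about 4 mm more all round.
- cradle (a joint): turning angle of cradle and cover together: 0 = as found, nest up; positive lifts the front edge up and over to the back; 3.14 = fully over, at its stop. Stops at both ends; stays where it is left (friction 0.4 N m).
- turn_handle (a point): middle of the cradle's turning handle: steel rod 10 mm thick along y, sticking out sideways on the +y side (52 to 107 mm from the centre, then a 15 mm collar to 111 mm); 41 mm in front of and 6 mm below the turning axis at angle 0. From 66 to 107 mm it is clear for fingers from above over the whole half turn.
- cover (a joint): opening angle of the cover, a dark U-shaped steel frame (two side arms, a bar at the free edge, open middle) hinged at the cradle's back corners: 0 = fully shut over the board, 2.2 = fully open, leaning back. Starts open; stays where it is left, also upside down (friction 0.2 N m).
- cover_hinge (a point): middle of the cover's hinge axis, which runs along the cradle's y axis, 42 mm behind and 8 mm above the turning axis at cradle angle 0. Mind the arm: behind the bench a window sill at 455 to 490 mm height reaches forward to world x = 0.68 m, so approach the open cover's handle from no higher than needed.
- cover_handle (a point): middle of the cover's handle: steel rod 10 mm thick along y at the cover's free edge, sticking out on the -y side (48 to 107 mm from the middle, then a 15 mm collar to 111 mm), 83 mm from the hinge axis. Shut, it lies 41 mm in front of and 8 mm above the turning axis. Clear for fingers from 66 to 107 mm.
- reel: bystander: blue solder reel, 62 x 70 x 58 mm, at the back of the bench, origin under its centre
- tape: bystander: black tape roll, 68 x 72 x 19 mm, origin under its centre
- driver: bystander: orange screwdriver, 204 mm long, 26 mm thick, lying at the back right, origin under its middle

How it is judged (in metres and radians):
On the way, in this order (a step that is already met when the one before it is completed fails the run):
1. the board lies seated on the ledges in the cradle, components up, released, with the cover still open and the cradle not turned (x of board in the frame of nest between -0.005 and 0.005 m and y of board in the frame of nest between -0.005 and 0.005 m and z of board in the frame of nest between -0.003 and 0.002 m and angle between the z axis of board and the z axis of nest, either way round below 0.05 rad and angle between board's own z axis and vertical below 0.3 rad and contact force between the fingers and board below 0.1 N and value of joint cover above 0.5 rad and value of joint cradle below 0.15 rad), for 0.2 s.
2. the cover is fully shut over the seated board before the cradle is turned (value of joint cover below 0.06 rad and value of joint cradle below 0.3 rad and distance between board and nest below 0.007 m), for 0.2 s.
At the end, for the whole second after the job is handed in: The cradle is turned over to its stop (above 3.04 rad), the cover is shut (below 0.06 rad), and the board is inside at rest, component side down, within 7 mm of its nest and flat in it to 0.06 rad; the solder reel, tape roll and screwdriver are within 30 mm of where they stood (value of joint cradle above 3.04 rad and value of joint cover below 0.06 rad and distance between board and nest below 0.007 m and angle between the z axis of board and the z axis of nest, either way round below 0.06 rad and angle between board's own z axis and vertical above 2.9 rad and linear speed of board below 0.02 m/s); the robot touches nothing.
It fails at once if the cradle is turned with the cover open (value of joint cradle above 0.5 rad and value of joint cover above 0.25 rad).
It fails at once if the reel, the tape or the screwdriver is displaced by more than 30 mm (distance of any of reel, tape, driver from where it was at the start of the episode above 0.03 m).
It also fails if it takes over 72 s, if anything falls off the work surface, if the arm or the gripper's body presses on something with over 40 N, if the wrist force passes 120 N, or if a joint passes its speed limit or range.

## Working session

There is one attempt and no reset: what is moved stays moved. The work goes in short steps, Python scripts to look and compute and a tool call to move; the robot and the scene stay as the last step left them, time stands still between calls to the robot, and variables do not carry over. Pictures are saved under pics/ and viewed, at most 10 in all, crops included, and the job is handed in when it is done.

```bash
ls; mkdir -p pics; cat > h.py <<'E'
import numpy as np,cv2
from station import r, eyes, monitor
from scipy.spatial.transform import Rotation as R
E
python3 - <<'E'
from h import *
for n in ("scene","top"):
    f=eyes.grab_frame(n); cv2.imwrite(f"pics/{n}0.png",f["pixels"][:,:,::-1])
    np.savez(f"pics/{n}0.npz",**f)
    print(n,f["K"],f["dist"],f["position"],f["attitude"])
print(monitor.state())
E
```

```text
pics
station.py
scene [[471.2930576    0.         261.76141503]
 [  0.         471.2930576  189.15946253]
 [  0.           0.           1.        ]] [-0.15166465  0.          0.          0.          0.        ] [-0.18223724 -0.44531902  1.02917677] [-1.38562803e+02 -1.20102860e-01 -5.96820144e+01]
top [[477.23604632   0.         261.17470828]
 [  0.         477.23604632 193.12578941]
 [  0.           0.           1.        ]] [-0.17100393  0.          0.          0.          0.        ] [ 0.49659416 -0.00577625  1.17145981] [-175.98376918    0.31015524  -91.18713406]
{'clock': 0.1, 'q': array([-76.36971721,  22.01025423,   0.93935804,  78.55547788,
        -0.36211622,  79.53822636,  -2.66504192]), 'joint_velocities': array([-0.07987424, -0.06356089,  0.06232702, -0.17897177, -0.0634622 ,
        0.06295565, -0.01033912]), 'effort': array([ 2.58542619e-03, -6.29139376e+01,  8.47102460e-01, -3.72758996e+01,
        1.65762228e-02,  1.03940812e-02,  1.33456135e-05]), 'tool_pos': array([0.18500679, 0.59651219, 0.23037947]), 'tool_rot': array([-1.79898844e+02,  7.56411092e-04,  1.62767392e+02]), 'ft_force': array([-0.33029433,  0.2105295 , -0.51391523]), 'wrist_torque': array([-0.00983856, -0.02290968, -0.06400286]), 'finger_force': 0.0, 'grip_width': 0.08545362618805483}
```

View pics/top0.png

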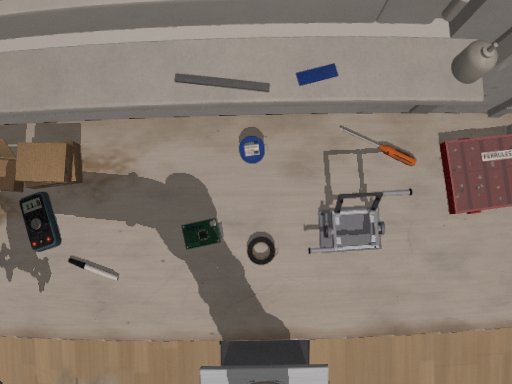

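View pics/scene0.png

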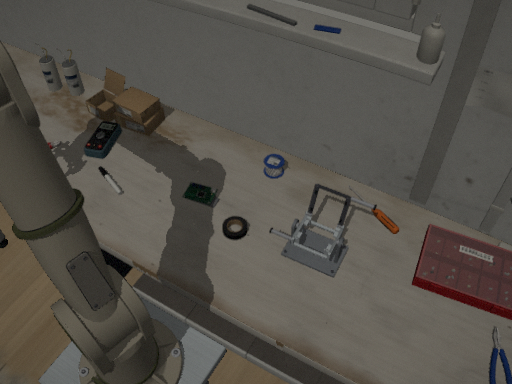

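The top view shows the board at (201,234), tape (261,250), reel (252,150), and the frame around (350,228). The turning handle's end is at (310,251) and the open cover's handle end at (410,192). I'll enlarge the frame and board.

```bash
cat >> h.py <<'E'
class Cam:
    def __init__(s,f):
        s.K=f["K"];s.d=f["dist"]
        s.p=np.array(f["position"]);s.R=R.from_euler("xyz",f["attitude"],degrees=True).as_matrix()
    def ray(s,uv):
        n=cv2.undistortPoints(np.array(uv,float).reshape(-1,1,2),s.K,s.d).reshape(-1,2)
        return np.c_[n,np.ones(len(n))]@s.R.T
    def onz(s,uv,z):
        v=s.ray(uv); return s.p+v*((np.asarray(z)-s.p[2])/v[:,2])[:,None]
    def proj(s,P):
        P=np.atleast_2d(P); return cv2.projectPoints(((P-s.p)@s.R).reshape(-1,1,3),np.zeros(3),np.zeros(3),s.K,s.d)[0].reshape(-1,2)
def two(c1,u1,c2,u2):
    a=c1.ray([u1])[0];b=c2.ray([u2])[0]
    t=np.linalg.lstsq(np.c_[a,-b],c2.p-c1.p,rcond=None)[0]
    A=c1.p+t[0]*a;B=c2.p+t[1]*b
    return (A+B)/2,np.linalg.norm(A-B)
E
python3 - <<'E'
from h import *
t=cv2.imread("pics/top0.png");s=cv2.imread("pics/scene0.png")
a=cv2.resize(t[170:270,290:420],None,fx=4.5,fy=4.5,interpolation=cv2.INTER_CUBIC)
cv2.imwrite("pics/a.png",a)
b=cv2.resize(s[170:280,260:390],None,fx=5,fy=5,interpolation=cv2.INTER_CUBIC)
cv2.imwrite("pics/b.png",b)
c=Cam(np.load("pics/top0.npz"))
hsv=cv2.cvtColor(t,cv2.COLOR_BGR2HSV)
m=cv2.inRange(hsv,(50,80,20),(90,255,255)); m[:, :150]=0
n,l,st,ce=cv2.connectedComponentsWithStats(m); i=1+st[1:,4].argmax(); print(st[i],ce[i])
m=cv2.morphologyEx((l==i).astype(np.uint8),cv2.MORPH_CLOSE,np.ones((5,5)))
k=max(cv2.findContours(m,0,2)[0],key=cv2.contourArea)
p=c.onz(k.reshape(-1,2),0.029)[:,:2]*1000
print(cv2.minAreaRect(p.astype(np.float32)))
E
```

```text
[183 219  36  30 574] [199.91463415 234.17944251]
((483.4969787597656, 145.74041748046875), (56.688201904296875, 82.18866729736328), 11.425176620483398)
```

View pics/a.png

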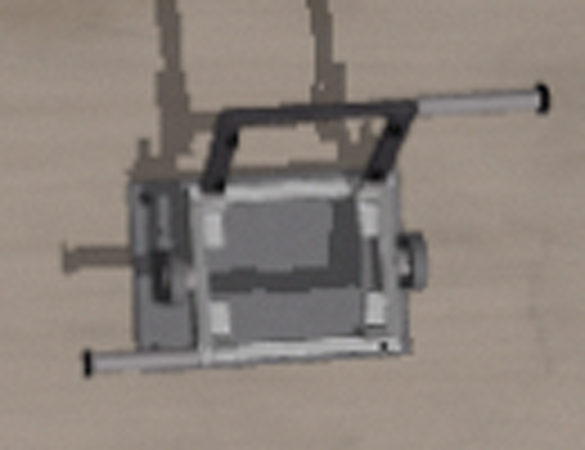

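View pics/b.png

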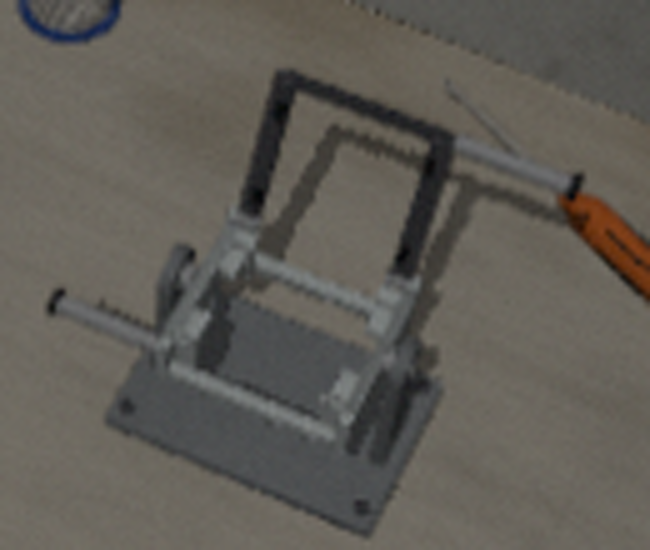

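```bash
python3 - <<'E'
from h import *
np.set_printoptions(precision=4,suppress=True)
T=Cam(np.load("pics/top0.npz"));S=Cam(np.load("pics/scene0.npz"))
t=lambda x,y:(290+(x+.5)/4.5-.5,170+(y+.5)/4.5-.5); s=lambda x,y:(260+(x+.5)/5-.5,170+(y+.5)/5-.5)
A,e=two(T,t(88,363),S,s(57,301));print("turn collar",A,e)
B,e=two(T,t(541,98),S,s(575,186));print("cover collar",B,e)
a=T.onz([t(88,363),t(200,357)],.074);d=a[0]-a[1];print("yaw handle",np.degrees(np.arctan2(-d[0],d[1])),a)
L=T.onz([t(213,230),t(370,216),t(220,316),t(376,306)],.079);print(L,L.mean(0))
for d in (L[0]-L[1],L[2]-L[3]):print("yaw",np.degrees(np.arctan2(-d[0],d[1])))
d=T.onz([t(541,98),t(420,105)],B[2]);d=d[1]-d[0];print("yaw cov",np.degrees(np.arctan2(-d[0],d[1])))
E
```

```text
turn collar [ 0.4404 -0.1095  0.0738] 0.001618020500093193
cover collar [ 0.5648 -0.322   0.1648] 0.0017689553338353153
yaw handle 1.578249178313404 [[ 0.44   -0.1088  0.074 ]
 [ 0.4416 -0.1663  0.074 ]]
[[ 0.5063 -0.174   0.079 ]
 [ 0.5114 -0.2554  0.079 ]
 [ 0.4624 -0.1764  0.079 ]
 [ 0.4653 -0.2571  0.079 ]] [ 0.4864 -0.2157  0.079 ]
yaw 3.6235273035021347
yaw 2.056926526563746
yaw cov 2.028017608169836
```

The manual's scale: shifts go in shares of 75 cm and turns go in shares of 120 degrees. Converting my numbers, -0.0465 m / 0.75 = -0.062, -0.038 m / 0.75 = -0.0507.

```bash
cat >> h.py <<'E'
def go(p,yaw,roll=180,pitch=0):
    s=monitor.state(); M=R.from_euler("xyz",s["tool_rot"],degrees=True)
    G=R.from_euler("xyz",[roll,pitch,yaw],degrees=True)
    np.set_printoptions(precision=4,suppress=True)
    print("t",s["clock"],"d_tool",M.inv().apply(np.array(p)-s["tool_pos"]),"rotvec",np.degrees((M.inv()*G).as_rotvec()),s["tool_pos"],s["tool_rot"])
E
```

Emit:
shift_gripper --offsets '[{"pos":[-0.062, -0.0507, 0], "finger_gap":0.085}, {"pos":[-0.062, -0.0507, 0], "finger_gap":0.085}, {"pos":[-0.062, -0.0507, 0], "finger_gap":0.085}, {"pos":[-0.062, -0.0507, 0], "finger_gap":0.085}, {"pos":[-0.062, -0.0507, 0], "finger_gap":0.085}, {"pos":[-0.062, -0.0507, 0], "finger_gap":0.085}, {"pos":[-0.062, -0.0507, 0], "finger_gap":0.085}, {"pos":[-0.062, -0.0507, 0], "finger_gap":0.085}, {"pos":[-0.062, -0.0507, 0], "finger_gap":0.085}]'

```text
clock: 1.23
tool_pos: [0.4841, 0.1446, 0.2312]
tool_rot: [180.0, -0.0, 162.8]
ft_force: [2.0, 1.3, 0.1]
grip_width: 0.0854
finger_force: 0.0
```

Emit:
shift_gripper --offsets '[{"rot":[0, 0, 0.0853], "finger_gap":0.085}, {"rot":[0, 0, 0.0853], "finger_gap":0.085}, {"rot":[0, 0, 0.0853], "finger_gap":0.085}, {"rot":[0, 0, 0.0853], "finger_gap":0.085}, {"rot":[0, 0, 0.0853], "finger_gap":0.085}, {"rot":[0, 0, 0.0853], "finger_gap":0.085}, {"finger_gap":0.085}]'

```text
clock: 2.1
tool_pos: [0.4833, 0.1463, 0.231]
tool_rot: [-180.0, 0.0, 101.5]
ft_force: [-0.3, -0.3, -0.3]
grip_width: 0.0852
finger_force: 0.0
```

```bash
python3 - <<'E'
from h import *
go([.4835,.1457,.1],101.4)
s=monitor.state()
f=eyes.grab_frame("wrist");print({k:v for k,v in f.items() if k!="pixels"})
cv2.imwrite("pics/w1.png",f["pixels"][:,:,::-1]);np.savez("pics/w1.npz",tp=s["tool_pos"],tr=s["tool_rot"],**f)
E
```

```text
t 2.1 d_tool [-0.0006  0.0002  0.131 ] rotvec [-0.0438  0.0124  0.0565] [0.4833 0.1463 0.231 ] [-179.9562    0.0123  101.4565]
{'K': array([[308.2396,   0.    , 256.9727],
       [  0.    , 308.2396, 190.3443],
       [  0.    ,   0.    ,   1.    ]]), 'dist': array([0.0041, 0.    , 0.    , 0.    , 0.    ]), 'tool_from_camera': array([[-0.0017, -0.9515, -0.3077,  0.0793],
       [ 1.    , -0.0012, -0.0018, -0.0001],
       [ 0.0013, -0.3077,  0.9515, -0.144 ],
       [ 0.    ,  0.    ,  0.    ,  1.    ]])}
```

View pics/w1.png

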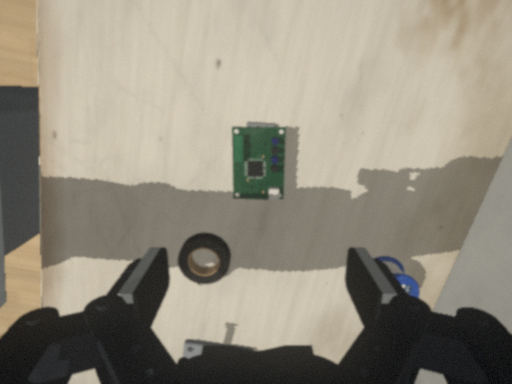

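The board is at (259,163) in the wrist view, nearly square to the image, with the tape at (204,258). Measuring the board at plate height.

To row units: 0.04 m / 0.75 = 0.0533, 0.03 m / 0.75 = 0.04.

```bash
cat >> h.py <<'E'
def wcam(f,tp,tr):
    M=R.from_euler("xyz",tr,degrees=True).as_matrix();X=np.array(f["tool_from_camera"])
    c=Cam.__new__(Cam);c.K=f["K"];c.d=f["dist"];c.p=tp+M@X[:3,3];c.R=M@X[:3,:3];return c
def green(f,c,z):
    hsv=cv2.cvtColor(f["pixels"],cv2.COLOR_RGB2HSV)
    m=cv2.inRange(hsv,(50,80,20),(90,255,255))
    m=cv2.morphologyEx(m,cv2.MORPH_CLOSE,np.ones((15,15)))
    k=max(cv2.findContours(m,0,2)[0],key=cv2.contourArea)
    print("px",cv2.minAreaRect(k));q=c.onz(k.reshape(-1,2),z)[:,:2]*1000
    print("mm",cv2.minAreaRect(q.astype(np.float32)))
E
python3 - <<'E'
from h import *
f=np.load("pics/w1.npz");c=wcam(f,f["tp"],f["tr"]);green(f,c,.029)
E
```

```text
px ((257.83087158203125, 161.10267639160156), (63.52995300292969, 47.46490478515625), 87.79740142822266)
mm ((483.22271728515625, 147.6252899169922), (55.119354248046875, 74.42536163330078), 12.792470932006836)
```

Emit:
shift_gripper --offsets '[{"pos":[0, 0, 0.0533], "finger_gap":0.085}, {"pos":[0, 0, 0.0533], "finger_gap":0.085}, {"pos":[0, 0, 0.04], "finger_gap":0.085}, {"finger_gap":0.085}]'

```text
clock: 2.65
tool_pos: [0.4818, 0.1457, 0.1193]
tool_rot: [-179.7, 0.1, 101.6]
ft_force: [0.4, -0.3, 0.9]
grip_width: 0.0849
finger_force: 0.0
```

```bash
python3 - <<'E'
from h import *
s=monitor.state();f=eyes.grab_frame("wrist");c=wcam(f,s["tool_pos"],s["tool_rot"]);green(f,c,.029)
go([.4835,.1457,.011],101.4)
E
```

```text
px ((262.0, 191.5), (95.0, 72.0), 90.0)
mm ((484.083984375, 146.5444793701172), (56.455360412597656, 80.21757507324219), 11.531347274780273)
t 2.7 d_tool [-0.0004  0.0006  0.11  ] rotvec [-0.1082  0.0396  0.1277] [0.483  0.1461 0.121 ] [-179.8917    0.0395  101.5278]
```

To row units: 0.04 m / 0.75 = 0.0533, 0.001 m / 0.75 = 0.0013.

Emit:
shift_gripper --offsets '[{"pos":[0, 0.0013, 0.0533], "finger_gap":0.085}, {"pos":[0, 0, 0.0467], "finger_gap":0.085}, {"pos":[0, 0, 0.0267], "finger_gap":0.085}, {"pos":[0, 0, 0.02], "finger_gap":0.085}, {"finger_gap":0.085}, {"finger_gap":0.05}, {"finger_gap":0.05}, {"finger_gap":0.05}, {"finger_gap":0.05}, {"finger_gap":0.05}]'

```text
clock: 3.95
tool_pos: [0.4854, 0.1468, 0.013]
tool_rot: [179.9, -0.1, 101.4]
ft_force: [-3.0, -1.2, 9.6]
grip_width: 0.0571
finger_force: 61.5
```

Emit:
shift_gripper --offsets '[{"finger_gap":0.05}, {"pos":[0, 0, -0.0267], "finger_gap":0.05}, {"pos":[0, 0, -0.0533], "finger_gap":0.05}, {"pos":[0, 0, -0.0533], "finger_gap":0.05}, {"pos":[0, 0, -0.0533], "finger_gap":0.05}, {"finger_gap":0.05}]'

```text
clock: 4.7
tool_pos: [0.4868, 0.1472, 0.1553]
tool_rot: [179.6, -0.1, 101.4]
ft_force: [-0.3, 0.2, -2.5]
grip_width: 0.0568
finger_force: 64.0
```

```bash
python3 - <<'E'
from h import *
s=monitor.state();f=eyes.grab_frame("wrist");c=wcam(f,s["tool_pos"],s["tool_rot"]);green(f,c,s["tool_pos"][2]+.018)
cv2.imwrite("pics/w2.png",f["pixels"][:,:,::-1])
go([.486,-.2162,.151],92.3)
E
```

```text
px ((256.7935791015625, 259.01617431640625), (129.17738342285156, 152.6005859375), 0.716159999370575)
mm ((485.6802673339844, 148.45529174804688), (57.55274963378906, 80.68245697021484), 10.705483436584473)
t 4.75 d_tool [-0.3561 -0.0713  0.0014] rotvec [ 0.2118 -0.1022  9.0981] [0.4855 0.1469 0.1532] [179.781   -0.085  101.3983]
```

View pics/w2.png

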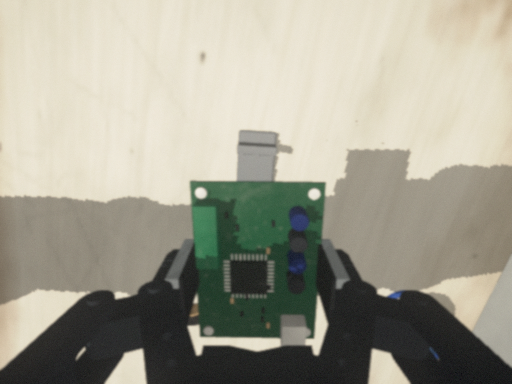

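The board is held square between the pads, spanning (192–324, 181–338). I'll carry it past the frame so the wrist camera can see the nest before I place it.

To row units: -0.0567 m / 0.75 = -0.0756, -0.0114 m / 0.75 = -0.0152, 9.1 degrees / 120 = 0.0758.

Emit:
shift_gripper --offsets '[{"pos":[-0.0756, -0.0152, -0.008], "finger_gap":0.05}, {"pos":[-0.0756, -0.0152, -0.008], "finger_gap":0.05}, {"pos":[-0.0756, -0.0152, -0.008], "finger_gap":0.05}, {"pos":[-0.0756, -0.0152, -0.008], "finger_gap":0.05}, {"pos":[-0.0756, -0.0152, -0.008], "finger_gap":0.05}, {"pos":[-0.0756, -0.0152, -0.008], "finger_gap":0.05}, {"pos":[-0.0756, -0.0152, -0.008], "finger_gap":0.05}, {"pos":[-0.0756, -0.0152, -0.008], "finger_gap":0.05}, {"rot":[0, 0, 0.0758], "finger_gap":0.05}, {"finger_gap":0.05}, {"finger_gap":0.05}]'

```text
clock: 6.12
tool_pos: [0.4849, -0.3148, 0.1985]
tool_rot: [-179.9, -0.1, 92.6]
ft_force: [0.5, 0.7, -0.8]
grip_width: 0.0569
finger_force: 64.0
```

```bash
python3 - <<'E'
from h import *
s=monitor.state();f=eyes.grab_frame("wrist");np.savez("pics/w3.npz",tp=s["tool_pos"],tr=s["tool_rot"],**f)
cv2.imwrite("pics/w3.png",f["pixels"][:,:,::-1])
go([.486,-.2169,.2],92.3)
c=wcam(f,s["tool_pos"],s["tool_rot"]);print(c.proj([[.486,-.2162,.078]]))
E
```

```text
t 6.175 d_tool [ 0.0977  0.0054 -0.0012] rotvec [-0.0394 -0.0535  0.2643] [ 0.485  -0.3147  0.1987] [-179.9608   -0.0536   92.5642]
[[264.7293  65.4239]]
```

View pics/w3.png

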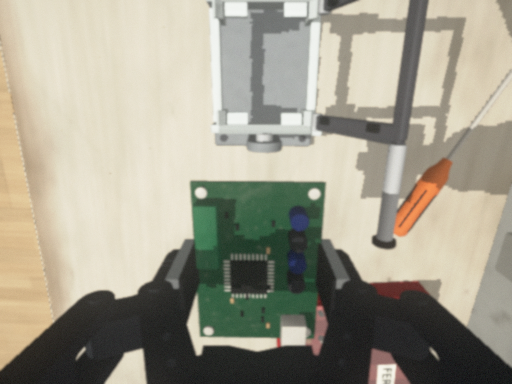

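The nest is visible: four white ledges near (236,9), (295,9), (233,117) and (296,117). The open cover is to the right, with its handle end at (384,241). I'll measure the ledges' centre.

```bash
python3 - <<'E'
from h import *
f=np.load("pics/w3.npz");c=wcam(f,f["tp"],f["tr"])
g=cv2.cvtColor(f["pixels"],cv2.COLOR_RGB2HSV);m=cv2.inRange(g,(0,0,235),(180,25,255));m[150:]=0;m[:,:200]=0;m[:,330:]=0
n,l,st,ce=cv2.connectedComponentsWithStats(m)
for i in range(1,n):
    if st[i,4]>60: print(st[i],ce[i],c.onz([ce[i]],.078))
L=c.onz([(236,9),(295,9),(233,117),(296,117)],.078);print(L,L.mean(0))
# cradle outer long sides at rows 60 (top of side walls?)
row=f["pixels"][60,200:330].astype(int).sum(1);print(row)
E
```

```text
[226   3  20  12 239] [235.46025105   8.52301255] [[ 0.46182404 -0.17724423  0.078     ]]
[285   3  21  13 264] [294.85227273   8.97727273] [[ 0.50675338 -0.17563023  0.078     ]]
[207   9  13 112 777] [214.5006435   66.56370656] [[ 0.4459886  -0.21877829  0.078     ]]
[307  23  12  86 598] [312.65886288  65.15719064] [[ 0.52413169 -0.21436967  0.078     ]]
[228 113  19  11 195] [237.11282051 118.25128205] [[ 0.46496378 -0.2582734   0.078     ]]
[282 114  19  11 204] [290.95588235 118.98039216] [[ 0.51010663 -0.25690888  0.078     ]]
[[ 0.46223931 -0.17754469  0.078     ]
 [ 0.5068663  -0.17564062  0.078     ]
 [ 0.46149792 -0.2574002   0.078     ]
 [ 0.51419864 -0.25510997  0.078     ]] [ 0.48620054 -0.21642387  0.078     ]
[650 654 652 641 647 642 653 649 646 646 645 681 714 724 726 726 724 719
 707 664 556 508 523 542 542 537 543 538 532 531 532 530 529 521 531 527
 528 521 533 529 535 525 517 529 525 518 520 525 525 511 513 484 434 382
 356 359 347 356 356 347 358 351 366 390 449 495 515 517 513 512 527 523
 526 522 525 525 522 526 513 526 513 517 517 520 521 525 526 530 520 521
 526 530 521 522 518 517 517 529 519 528 522 521 529 507 520 522 522 525
 578 660 705 722 720 721 717 717 704 662 565 524 577 640 666 661 666 662
 660 654 651 653]
```

To row units: 0.049 m / 0.75 = 0.0653, 0.048 m / 0.75 = 0.064, 0.2 degrees / 120 = 0.0017.

Emit:
shift_gripper --offsets '[{"pos":[0.0653, 0.0035, 0], "rot":[0, 0, 0.0017], "finger_gap":0.05}, {"pos":[0.064, 0.0035, 0], "rot":[0, 0, 0.0017], "finger_gap":0.05}, {"pos":[0, 0, 0.0533], "finger_gap":0.05}, {"pos":[0, 0, 0.0467], "finger_gap":0.05}, {"finger_gap":0.05}, {"finger_gap":0.05}]'

```text
clock: 6.92
tool_pos: [0.4868, -0.2191, 0.1256]
tool_rot: [179.9, 0.0, 92.0]
ft_force: [-0.3, -0.3, -0.1]
grip_width: 0.0565
finger_force: 64.2
```

```bash
python3 - <<'E'
from h import *
go([.4859,-.2174,.064],92.1)
s=monitor.state();f=eyes.grab_frame("wrist");c=wcam(f,s["tool_pos"],s["tool_rot"]);green(f,c,s["tool_pos"][2]+.0165)
E
```

```text
t 6.925 d_tool [ 0.0018 -0.001   0.0616] rotvec [ 0.0718  0.0286 -0.1393] [ 0.4868 -0.2191  0.1256] [179.9282   0.0286  91.9607]
px ((257.27276611328125, 258.72216796875), (129.9468536376953, 153.33863830566406), 0.6437457203865051)
mm ((486.18939208984375, -218.41554260253906), (57.8660888671875, 82.04822540283203), 1.3722084760665894)
```

To row units: 0.025 m / 0.75 = 0.0333, 0.0015 m / 0.75 = 0.002.

Emit:
shift_gripper --offsets '[{"pos":[0.002, -0.0011, 0.0333], "finger_gap":0.05}, {"pos":[0, 0, 0.0267], "finger_gap":0.05}, {"pos":[0, 0, 0.0133], "finger_gap":0.05}, {"pos":[0, 0, 0.0053], "finger_gap":0.05}, {"pos":[0, 0, 0.0027], "finger_gap":0.05}, {"finger_gap":0.05}, {"finger_gap":0.05}]'

```text
clock: 7.85
tool_pos: [0.4858, -0.2178, 0.0667]
tool_rot: [179.9, -0.1, 91.9]
ft_force: [-12.3, 7.0, 28.8]
grip_width: 0.0568
finger_force: 66.0
```

```bash
python3 - <<'E'
from h import *
go([.4859,-.2174,.0635],92.1)
s=monitor.state();f=eyes.grab_frame("wrist");c=wcam(f,s["tool_pos"],s["tool_rot"]);green(f,c,s["tool_pos"][2]+.0165);print(s["ft_force"])
E
```

```text
t 7.85 d_tool [0.0004 0.0002 0.0032] rotvec [ 0.0976 -0.0981 -0.217 ] [ 0.4858 -0.2178  0.0667] [179.9026  -0.0982  91.8831]
px ((257.5, 259.0), (154.0, 131.0), 90.0)
mm ((484.8146057128906, -217.23208618164062), (58.57333755493164, 82.21549987792969), 1.7109781503677368)
[-12.3317   6.9849  28.8168]
```

```bash
python3 - <<'E'
from h import *
f=eyes.grab_frame("wrist");a=f["pixels"][150:384,140:380,::-1];g=eyes.grab_frame("scene")["pixels"][170:280,260:390,::-1]
b=cv2.resize(g,(585,495),interpolation=cv2.INTER_CUBIC)
cv2.imwrite("pics/w4.png",cv2.resize(a,(600,585),interpolation=cv2.INTER_CUBIC));cv2.imwrite("pics/s4.png",b)
E
```

```text
(no output)
```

View pics/w4.png

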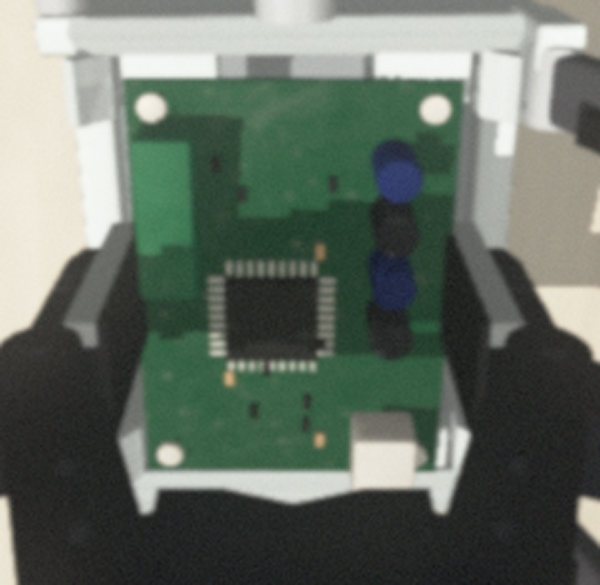

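The board is over the pocket, but its −y edge meets the end wall (crop row ~470) while about 5 mm of ledge shows at the +y edge (rows 55–79). It needs about 2 mm toward +y.

To row units: -0.006 m / 0.75 = -0.008, 0.003 m / 0.75 = 0.004.

Emit:
shift_gripper --offsets '[{"pos":[0, 0, -0.008], "finger_gap":0.05}, {"pos":[0.0029, 0, 0], "finger_gap":0.05}, {"finger_gap":0.05}, {"pos":[0, 0, 0.004], "finger_gap":0.05}, {"pos":[0, 0, 0.0013], "finger_gap":0.05}, {"finger_gap":0.05}]'

```text
clock: 8.75
tool_pos: [0.4856, -0.2154, 0.0668]
tool_rot: [180.0, -0.1, 91.9]
ft_force: [-6.5, 5.2, 23.1]
grip_width: 0.057
finger_force: 65.9
```

Emit:
shift_gripper --offsets '[{"pos":[0, 0, 0.002], "finger_gap":0.05}, {"finger_gap":0.05}]'

```text
clock: 9.0
tool_pos: [0.4856, -0.2154, 0.0665]
tool_rot: [179.9, -0.1, 91.9]
ft_force: [-11.7, 8.0, 36.7]
grip_width: 0.0568
finger_force: 66.6
```

Emit:
shift_gripper --offsets '[{"pos":[0, 0, 0.002], "finger_gap":0.05}, {"finger_gap":0.05}, {"finger_gap":0.05}]'

```text
clock: 9.38
tool_pos: [0.4857, -0.2154, 0.0662]
tool_rot: [179.9, -0.1, 91.9]
ft_force: [-16.4, 10.8, 52.1]
grip_width: 0.057
finger_force: 67.6
```

```bash
python3 - <<'E'
from h import *
from types import SimpleNamespace
f=dict(np.load("pics/w3.npz"))
def size(tp,tr,ctr,yaw,z):
    c=wcam(f,np.array(tp),tr);Q=R.from_euler("z",yaw,degrees=True).as_matrix()
    P=np.array([[sx*.03,sy*.042,0] for sx,sy in((-1,-1),(1,-1),(1,1),(-1,1))])@Q.T+[*ctr,z]
    p=c.proj(P);return p,np.linalg.norm(p[0]-p[1]),np.linalg.norm(p[2]-p[3]),abs(p[2:,1].mean()-p[:2,1].mean())
print(size((.483,.1461,.121),(-179.89,.04,101.53),(.484,.1465),11.5,.029))
for dz in (.010,.0125,.015,.0175,.02,.0225):
    print(dz,size((.485,-.3147,.1987),(-179.96,-.05,92.56),(.485,-.3142),2.5,.1987+dz))
h=f["pixels"];g=cv2.cvtColor(h,cv2.COLOR_RGB2HSV)
for F,n in((h,"w3"),):
    m=cv2.inRange(g,(45,70,15),(95,255,255))
    for row in (186,200,215,330):
        x=np.flatnonzero(m[row]);print(row,x.min(),x.max())
    y=np.flatnonzero(m[:,250]);print(y.min(),y.max())
E
```

```text
(array([[223.93980011, 240.28510542],
       [294.58549178, 240.31421517],
       [298.58941163, 141.34793247],
       [220.18281078, 141.40232388]]), np.float64(70.64569766632663), np.float64(78.40661971926438), np.float64(98.92453212378913))
0.01 (array([[201.83181506, 328.22460717],
       [314.26077406, 328.3271168 ],
       [324.73140008, 176.2770163 ],
       [191.52308827, 176.29286401]]), np.float64(112.42900573896613), np.float64(133.20831275939278), np.float64(151.99092183458322))
0.0125 (array([[201.01182572, 331.71061692],
       [315.0944145 , 331.81734603],
       [325.90242668, 177.76618276],
       [190.37133297, 177.78093959]]), np.float64(114.08263870866436), np.float64(135.5310945126205), np.float64(153.9904203000239))
0.015 (array([[200.16729995, 335.30082767],
       [315.95302122, 335.41198547],
       [327.11505918, 179.30822581],
       [189.17869564, 179.32180332]]), np.float64(115.7857746352266), np.float64(137.93636420464628), np.float64(156.0413920069292))
0.0175 (array([[199.29711668, 338.99999533],
       [316.83773594, 339.11580447],
       [328.37155631, 180.90601423],
       [187.94295904, 180.91831644]]), np.float64(117.54067630940817), np.float64(140.4285978113812), np.float64(158.14573456788776))
0.02 (array([[198.40008532, 342.81317052],
       [317.74977124, 342.93386816],
       [329.67434341, 182.56262829],
       [186.66174253, 182.57355089]]), np.float64(119.34974694862902), np.float64(143.01260129976367), np.float64(160.30542975107187))
0.0225 (array([[197.47494022, 346.74572182],
       [318.69041619, 346.8715608 ],
       [331.02602808, 184.2813796 ],
       [185.33248675, 184.29080909]]), np.float64(121.21554129217687), np.float64(145.69354162798976), np.float64(162.5225469654463))
186 205 323
200 194 322
215 194 321
330 201 312
183 335
```

```bash
python3 - <<'E'
from h import *
s=monitor.state();F=s["ft_force"];M=s["wrist_torque"];print(F,M,s["tool_pos"],s["effort"])
r0=np.cross(F,M)/(F@F);u=F/F[2]
for z in (-.02,0,.02,.06,.1,.15): print(z,r0+u*(z-r0[2]))
f=eyes.grab_frame("wrist");c=wcam(f,s["tool_pos"],s["tool_rot"]);green(f,c,.082)
cv2.imwrite("pics/w5.png",cv2.resize(f["pixels"][150:384,140:380,::-1],(600,585),interpolation=cv2.INTER_CUBIC))
E
```

```text
[-16.37301723  10.77818655  52.10151034] [2.1474901 4.7710417 0.0142853] [ 0.48572536 -0.21544384  0.06615777] [ 1.35663237e+00 -2.81021619e+01  6.41766161e+00 -2.39397132e+01
 -1.11226883e+00 -7.85940617e+00 -8.64100177e-03]
-0.02 [-0.08415168  0.03880469 -0.02      ]
0 [-0.09043673  0.04294207  0.        ]
0.02 [-0.09672177  0.04707945  0.02      ]
0.06 [-0.10929186  0.05535421  0.06      ]
0.1 [-0.12186195  0.06362897  0.1       ]
0.15 [-0.13757456  0.07397242  0.15      ]
px ((257.0, 259.5), (155.0, 132.0), 90.0)
mm ((484.9355773925781, -215.5985107421875), (59.22069549560547, 83.2160873413086), 1.7563027143478394)
```

To row units: -0.0055 m / 0.75 = -0.0073, -0.0008 m / 0.75 = -0.0011.

Emit:
shift_gripper --offsets '[{"pos":[-0.0011, 0.0011, -0.0073], "finger_gap":0.05}, {"finger_gap":0.05}, {"finger_gap":0.07}, {"finger_gap":0.085}, {"finger_gap":0.085}, {"finger_gap":0.085}, {"finger_gap":0.085}, {"finger_gap":0.085}]'

```text
clock: 10.42
tool_pos: [0.4861, -0.2162, 0.0678]
tool_rot: [-180.0, 0.0, 91.9]
ft_force: [0.5, -0.2, -0.5]
grip_width: 0.0847
finger_force: 0.0
```

```bash
python3 - <<'E'
from h import *
s=monitor.state();print(s["tool_pos"])
f=eyes.grab_frame("wrist");c=wcam(f,s["tool_pos"],s["tool_rot"]);green(f,c,.08)
cv2.imwrite("pics/w6.png",cv2.resize(f["pixels"][150:384,140:380,::-1],(600,585),interpolation=cv2.INTER_CUBIC))
E
```

```text
[ 0.48606404 -0.21617043  0.06780742]
px ((257.5, 258.5), (153.0, 129.0), 90.0)
mm ((485.57708740234375, -217.90496826171875), (59.224281311035156, 84.54117584228516), 1.621382236480713)
```

To row units: -0.05 m / 0.75 = -0.0667, -0.03 m / 0.75 = -0.04.

Emit:
shift_gripper --offsets '[{"pos":[0, 0, -0.04], "finger_gap":0.085}, {"pos":[0, 0, -0.0667], "finger_gap":0.085}, {"pos":[0, 0, -0.0667], "finger_gap":0.085}, {"pos":[-0.0667, 0, 0], "finger_gap":0.085}, {"pos":[-0.0667, 0, 0], "finger_gap":0.085}, {"finger_gap":0.085}, {"finger_gap":0.085}]'

```text
clock: 11.35
tool_pos: [0.4893, -0.3158, 0.1975]
tool_rot: [-180.0, -0.0, 91.9]
ft_force: [-0.1, -1.1, 0.4]
grip_width: 0.0855
finger_force: 0.0
```

```bash
python3 - <<'E'
from h import *
s=monitor.state();print(s["tool_pos"],s["tool_rot"])
f=eyes.grab_frame("wrist");c=wcam(f,s["tool_pos"],s["tool_rot"]);green(f,c,.08)
np.savez("pics/w7.npz",tp=s["tool_pos"],tr=s["tool_rot"],**f)
a=cv2.resize(f["pixels"][0:160,190:440,::-1],(600,384),interpolation=cv2.INTER_CUBIC)
cv2.imwrite("pics/w7.png",a)
E
```

```text
[ 0.48929371 -0.31580804  0.19747667] [-1.79968788e+02 -2.87302793e-02  9.18636337e+01]
px ((257.0, 59.5), (119.0, 76.0), 90.0)
mm ((485.6273498535156, -215.84539794921875), (58.10638427734375, 86.32405090332031), 1.7022346258163452)
```

View pics/w7.png

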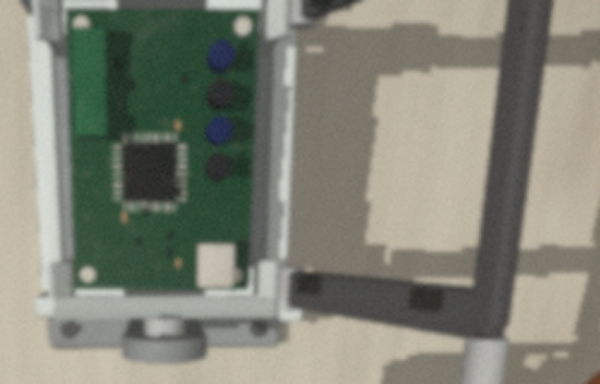

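The board is seated and centred: it fills the pocket evenly, and thin ledge strips show at both ends. Next is the cover, so I'll check its handle position from the earlier wrist view.

```bash
python3 - <<'E'
from h import *
f=np.load("pics/w3.npz");c=wcam(f,f["tp"],f["tr"])
for z in (.155,.16,.165,.17): print(c.onz([(384,241),(397,148)],z))
T=Cam(np.load("pics/top0.npz"));print(two(T,(410,191.5),c,(384,241)))
S=Cam(np.load("pics/scene0.npz"));print(two(S,(374.6,206.8),c,(384,241)))
go([.5632,-.3009,.2],92.1)
E
```

```text
[[ 0.57052883 -0.32825375  0.155     ]
 [ 0.56776921 -0.26526171  0.155     ]]
[[ 0.56815019 -0.32578829  0.16      ]
 [ 0.56546413 -0.26447528  0.16      ]]
[[ 0.56577155 -0.32332283  0.165     ]
 [ 0.56315904 -0.26368886  0.165     ]]
[[ 0.56339291 -0.32085736  0.17      ]
 [ 0.56085396 -0.26290244  0.17      ]]
(array([ 0.56360524, -0.3204405 ,  0.16983324]), np.float64(0.0009880028598812623))
(array([ 0.56528339, -0.322911  ,  0.1653858 ]), np.float64(0.0006258822300861136))
t 11.4 d_tool [ 0.0116  0.074  -0.0025] rotvec [-0.0191 -0.0497 -0.1477] [ 0.4897 -0.315   0.1975] [-179.9809   -0.0497   91.9523]
```

To row units: 0.037 m / 0.75 = 0.0493, 0.03 m / 0.75 = 0.04.

Emit:
shift_gripper --offsets '[{"pos":[0.008, 0.0493, 0], "finger_gap":0.085}, {"pos":[0.008, 0.0493, 0], "finger_gap":0.085}, {"finger_gap":0.085}, {"pos":[0, 0, 0.04], "finger_gap":0.085}, {"pos":[0, 0, 0.0253], "finger_gap":0.085}, {"finger_gap":0.085}, {"finger_gap":0.03}]'

```text
clock: 12.28
tool_pos: [0.5631, -0.3018, 0.1497]
tool_rot: [180.0, 0.0, 91.9]
ft_force: [0.2, -0.6, 0.9]
grip_width: 0.069
finger_force: 0.0
```

Emit:
shift_gripper --offsets '[{"finger_gap":0.005}, {"finger_gap":0.005}, {"finger_gap":0.005}, {"finger_gap":0.005}, {"finger_gap":0.005}, {"finger_gap":0.005}, {"finger_gap":0.005}, {"finger_gap":0.005}]'

```text
clock: 13.28
tool_pos: [0.5636, -0.3018, 0.1494]
tool_rot: [179.9, 0.0, 91.9]
ft_force: [3.5, -0.1, 5.1]
grip_width: 0.0078
finger_force: 58.7
```

The manual's scale: shifts go in shares of 75 cm and turns go in shares of 120 degrees. Converting my numbers, -0.0136 m / 0.75 = -0.0181, -0.0135 m / 0.75 = -0.018.

Emit:
shift_gripper --offsets '[{"pos":[0, -0.0172, -0.0057], "finger_gap":0.005}, {"pos":[0, -0.018, -0.0029], "finger_gap":0.005}, {"pos":[0, -0.0181, 0.0001], "finger_gap":0.005}, {"pos":[0, -0.0179, 0.0032], "finger_gap":0.005}, {"pos":[0, -0.0172, 0.006], "finger_gap":0.005}, {"pos":[0, -0.016, 0.0087], "finger_gap":0.005}, {"finger_gap":0.005}, {"finger_gap":0.005}]'

```text
clock: 14.28
tool_pos: [0.484, -0.3048, 0.1417]
tool_rot: [-179.9, 0.0, 91.8]
ft_force: [-0.6, -3.6, 1.6]
grip_width: 0.0076
finger_force: 59.6
```

Forces are low, so I'll continue the arc and add a small press at the end.

To row units: 0.0136 m / 0.75 = 0.0181, 0.0132 m / 0.75 = 0.0176.

Emit:
shift_gripper --offsets '[{"pos":[0, -0.0143, 0.0112], "finger_gap":0.005}, {"pos":[0, -0.0124, 0.0135], "finger_gap":0.005}, {"pos":[0, -0.0099, 0.0152], "finger_gap":0.005}, {"pos":[0, -0.0072, 0.0168], "finger_gap":0.005}, {"pos":[0, -0.0045, 0.0176], "finger_gap":0.005}, {"pos":[0, -0.0015, 0.0181], "finger_gap":0.005}, {"finger_gap":0.005}, {"finger_gap":0.005}]'

```text
clock: 15.28
tool_pos: [0.4489, -0.306, 0.0731]
tool_rot: [179.9, 0.1, 91.9]
ft_force: [6.2, -3.8, 4.3]
grip_width: 0.0076
finger_force: 61.2
```

Emit:
shift_gripper --offsets '[{"pos":[0, 0, 0.002], "finger_gap":0.005}, {"pos":[0, 0, 0.002], "finger_gap":0.005}, {"finger_gap":0.005}]'

```text
clock: 15.65
tool_pos: [0.4493, -0.3062, 0.0723]
tool_rot: [179.8, 0.0, 91.9]
ft_force: [-2.2, 3.5, 29.1]
grip_width: 0.0076
finger_force: 63.8
```

To row units: -0.05 m / 0.75 = -0.0667, -0.03 m / 0.75 = -0.04.

Emit:
shift_gripper --offsets '[{"pos":[0, 0, -0.0033], "finger_gap":0.02}, {"finger_gap":0.06}, {"finger_gap":0.06}, {"pos":[0, 0, -0.04], "finger_gap":0.06}, {"pos":[0, 0, -0.0667], "finger_gap":0.07}, {"finger_gap":0.07}]'

```text
clock: 16.4
tool_pos: [0.4488, -0.3068, 0.155]
tool_rot: [179.7, 0.1, 91.9]
ft_force: [0.7, 0.4, -1.3]
grip_width: 0.07
finger_force: 0.0
```

```bash
python3 - <<'E'
from h import *
go([.4417,-.1312,.15],92.1)
s=monitor.state();f=eyes.grab_frame("wrist");np.savez("pics/w8.npz",tp=s["tool_pos"],tr=s["tool_rot"],**f)
g=eyes.grab_frame("scene");
a=cv2.resize(f["pixels"][:,:,::-1],(400,300));b=cv2.resize(g["pixels"][150:280,230:390,::-1],(400,325),interpolation=cv2.INTER_CUBIC)
cv2.imwrite("pics/v8.png",np.vstack([a,b]).copy()[:600])
E
```

```text
t 16.4 d_tool [ 0.1758 -0.0014  0.0046] rotvec [ 0.2666  0.1369 -0.228 ] [ 0.4488 -0.3068  0.155 ] [179.7331   0.1364  91.8717]
```

View pics/v8.png

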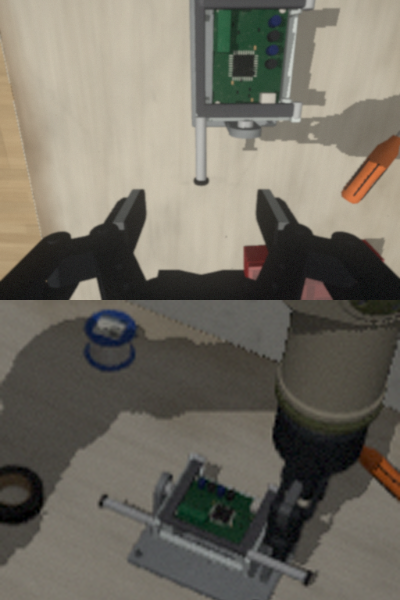

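The cover is down flat over the board, and both handles show on the front side. On to the turning handle.

To row units: 0.06 m / 0.75 = 0.08, 0.056 m / 0.75 = 0.0747.

Emit:
shift_gripper --offsets '[{"pos":[0.08, -0.0007, 0], "finger_gap":0.07}, {"pos":[0.08, -0.0007, 0], "finger_gap":0.07}, {"pos":[0.0747, -0.0005, 0], "finger_gap":0.07}, {"finger_gap":0.07}, {"pos":[0, 0, 0.0533], "finger_gap":0.07}, {"pos":[0, 0, 0.0533], "finger_gap":0.07}, {"pos":[0, 0, 0.0213], "finger_gap":0.07}, {"finger_gap":0.07}, {"finger_gap":0.03}]'

```text
clock: 17.62
tool_pos: [0.4409, -0.1302, 0.057]
tool_rot: [179.9, 0.0, 91.9]
ft_force: [0.2, -0.3, 0.0]
grip_width: 0.053
finger_force: 0.0
```

Emit:
shift_gripper --offsets '[{"finger_gap":0.005}, {"finger_gap":0.005}, {"finger_gap":0.005}, {"finger_gap":0.005}, {"finger_gap":0.005}, {"finger_gap":0.005}, {"finger_gap":0.005}]'

```text
clock: 18.5
tool_pos: [0.442, -0.1295, 0.0569]
tool_rot: [179.8, 0.0, 91.9]
ft_force: [5.5, -0.6, 1.0]
grip_width: 0.0076
finger_force: 58.5
```

To row units: -0.0108 m / 0.75 = -0.0144, -0.0105 m / 0.75 = -0.014.

Emit:
shift_gripper --offsets '[{"pos":[0, -0.0003, -0.0144], "finger_gap":0.005}, {"pos":[0, 0.0035, -0.014], "finger_gap":0.005}, {"pos":[0, 0.0071, -0.0125], "finger_gap":0.005}, {"pos":[0, 0.01, -0.0104], "finger_gap":0.005}, {"pos":[0, 0.0124, -0.0073], "finger_gap":0.005}, {"pos":[0, 0.0139, -0.004], "finger_gap":0.005}, {"finger_gap":0.005}, {"finger_gap":0.005}]'

```text
clock: 19.5
tool_pos: [0.4596, -0.1286, 0.1008]
tool_rot: [-178.2, -0.5, 91.6]
ft_force: [-66.2, 6.6, 56.3]
grip_width: 0.0077
finger_force: 65.4
```

Emit:
shift_gripper --offsets '[{"finger_gap":0.005}, {"finger_gap":0.005}, {"finger_gap":0.005}, {"finger_gap":0.005}]'

```text
clock: 20.0
tool_pos: [0.4596, -0.1286, 0.1008]
tool_rot: [-178.2, -0.5, 91.6]
ft_force: [-65.6, 6.6, 54.4]
grip_width: 0.0079
finger_force: 65.4
```

```bash
python3 - <<'E'
from h import *
s=monitor.state();print(s)
F=s["ft_force"];M=s["wrist_torque"];r0=np.cross(F,M)/(F@F);u=F/F[2]
for z in (-.2,-.15,-.1,-.05,0,.02): print(z,r0+u*(z-r0[2]))
S=Cam(eyes.grab_frame("scene"));f=eyes.grab_frame("scene")
o=np.load("pics/scene0.npz")["pixels"]
cv2.imwrite("pics/s9.png",f["pixels"][:,:,::-1])
# project collar position for candidate angles and report darkness
C=np.array([.4859,-.2167,.08]);Q=R.from_euler("z",2.1,degrees=True)
for d in range(0,100,10):
    p=np.radians(d);P=[-.041*np.cos(p)-.006*np.sin(p),.109,.041*np.sin(p)-.006*np.cos(p)]
    uv=S.proj(C+Q.apply(P))[0];x,y=np.round(uv).astype(int);print(d,uv,f["pixels"][y-1:y+2,x-1:x+2].mean(),o[y-1:y+2,x-1:x+2].mean())
E
```

```text
{'clock': 20.0, 'q': array([-27.83038332,  14.61393151,  45.73150322, 110.90521   ,
       -11.82478398,  61.17257117,  24.65214956]), 'joint_velocities': array([-0.0442556 , -0.07193037, -0.08191054, -0.08848436, -0.12998259,
        0.06867913, -0.01476965]), 'effort': array([ -5.46931788, -25.48214614,  -0.67917125, -49.86650705,
        -6.34233579, -22.6879406 ,  -0.06046425]), 'tool_pos': array([ 0.45961945, -0.12864864,  0.10079353]), 'tool_rot': array([-178.23575374,   -0.52734561,   91.58361179]), 'ft_force': array([-65.60650174,   6.57608499,  54.3643079 ]), 'wrist_torque': array([ 1.38213123, 14.67800251,  0.13237996]), 'finger_force': 65.37728548049927, 'grip_width': 0.007862660534505041}
-0.2 [-0.02841858  0.0033863  -0.2       ]
-0.15 [-0.08875827  0.00943446 -0.15      ]
-0.1 [-0.14909795  0.01548263 -0.1       ]
-0.05 [-0.20943763  0.02153079 -0.05      ]
0 [-0.26977731  0.02757895  0.        ]
0.02 [-0.29391319  0.02999822  0.02      ]
0 [270.69944545 229.58406733] 115.14814814814815 62.2962962962963
10 [270.66998499 227.98590845] 113.66666666666667 63.77777777777778
20 [270.87320972 226.02496389] 111.22222222222223 97.4074074074074
30 [271.30540948 223.76059623] 112.92592592592592 104.03703703703704
40 [271.95468114 221.26428256] 113.62962962962963 105.70370370370371
50 [272.8011046 218.6171512] 102.51851851851852 105.25925925925925
60 [273.81735214 215.90686117] 23.037037037037038 106.07407407407408
70 [274.96971812 213.22400236] 31.074074074074073 104.22222222222223
80 [276.21951245 210.65825742] 36.2962962962963 103.5925925925926
90 [277.52472285 208.2945994 ] 16.11111111111111 104.44444444444444
```

The handle is at about 60°. The arm's compliance is coupled, so it is loading the rod radially (inward) instead of along the arc. I'll correct with upward offset.

To row units: -0.003 m / 0.75 = -0.004.

Emit:
shift_gripper --offsets '[{"pos":[0, 0, -0.004], "finger_gap":0.005}, {"finger_gap":0.005}]'

```text
clock: 20.35
tool_pos: [0.4651, -0.1285, 0.105]
tool_rot: [-178.9, -0.4, 91.7]
ft_force: [-44.8, 4.8, 40.2]
grip_width: 0.0075
finger_force: 62.2
```

Emit:
shift_gripper --offsets '[{"pos":[0, 0, -0.004], "finger_gap":0.005}, {"finger_gap":0.005}, {"finger_gap":0.005}]'

```text
clock: 20.72
tool_pos: [0.4687, -0.1284, 0.1076]
tool_rot: [-179.3, -0.2, 91.8]
ft_force: [-24.2, 2.5, 13.1]
grip_width: 0.0077
finger_force: 60.4
```

To row units: 0.0108 m / 0.75 = 0.0144, 0.0105 m / 0.75 = 0.014.

Emit:
shift_gripper --offsets '[{"pos":[0, 0.0144, -0.0007], "finger_gap":0.005}, {"pos":[0, 0.014, 0.0013], "finger_gap":0.005}, {"finger_gap":0.005}, {"finger_gap":0.005}]'

```text
clock: 21.22
tool_pos: [0.494, -0.1279, 0.1083]
tool_rot: [-179.7, -0.1, 91.8]
ft_force: [-8.7, -0.9, 5.8]
grip_width: 0.007
finger_force: 60.3
```

To row units: 0.0094 m / 0.75 = 0.0125, 0.0078 m / 0.75 = 0.0104.

Emit:
shift_gripper --offsets '[{"pos":[0, 0.0125, 0.006], "finger_gap":0.005}, {"pos":[0, 0.0104, 0.01], "finger_gap":0.005}, {"finger_gap":0.005}, {"finger_gap":0.005}]'

```text
clock: 21.72
tool_pos: [0.5123, -0.127, 0.096]
tool_rot: [-179.8, -0.0, 91.9]
ft_force: [-5.2, 1.5, -3.2]
grip_width: 0.0074
finger_force: 62.0
```

Emit:
shift_gripper --offsets '[{"pos":[0, 0.0073, 0.0124], "finger_gap":0.005}, {"pos":[0, 0.004, 0.0139], "finger_gap":0.005}, {"finger_gap":0.005}, {"finger_gap":0.005}]'

```text
clock: 22.22
tool_pos: [0.5225, -0.1267, 0.0768]
tool_rot: [180.0, 0.0, 91.9]
ft_force: [1.8, 0.9, -6.8]
grip_width: 0.0076
finger_force: 65.3
```

To row units: 0.003 m / 0.75 = 0.004.

Emit:
shift_gripper --offsets '[{"pos":[0, 0, 0.004], "finger_gap":0.005}, {"finger_gap":0.005}, {"finger_gap":0.005}]'

```text
clock: 22.6
tool_pos: [0.5231, -0.1266, 0.075]
tool_rot: [179.9, -0.0, 91.9]
ft_force: [-1.6, 1.6, 5.8]
grip_width: 0.0076
finger_force: 66.7
```

Emit:
shift_gripper --offsets '[{"pos":[0, 0, 0.004], "finger_gap":0.005}, {"finger_gap":0.005}, {"finger_gap":0.005}]'

```text
clock: 22.98
tool_pos: [0.5236, -0.1266, 0.0726]
tool_rot: [179.8, -0.0, 91.9]
ft_force: [-2.1, 3.1, 10.4]
grip_width: 0.0076
finger_force: 67.4
```

To row units: 0.003 m / 0.75 = 0.004.

Emit:
shift_gripper --offsets '[{"pos":[0, 0, 0.004], "finger_gap":0.005}, {"finger_gap":0.005}, {"finger_gap":0.005}]'

```text
clock: 23.35
tool_pos: [0.5241, -0.1265, 0.0696]
tool_rot: [179.8, -0.0, 91.9]
ft_force: [0.2, 3.1, 8.4]
grip_width: 0.0075
finger_force: 68.1
```

Emit:
shift_gripper --offsets '[{"pos":[0, 0, 0.004], "finger_gap":0.005}, {"finger_gap":0.005}, {"finger_gap":0.005}]'

```text
clock: 23.72
tool_pos: [0.5243, -0.1265, 0.069]
tool_rot: [179.7, -0.1, 91.9]
ft_force: [-13.3, 7.3, 37.4]
grip_width: 0.0075
finger_force: 71.2
```

Firm stop reached. I'll ease off, release and retreat.

To row units: 0.06 m / 0.75 = 0.08, -0.05 m / 0.75 = -0.0667.

Emit:
shift_gripper --offsets '[{"pos":[0, 0, -0.0033], "finger_gap":0.02}, {"finger_gap":0.06}, {"finger_gap":0.07}, {"finger_gap":0.07}, {"pos":[0, 0, -0.04], "finger_gap":0.07}, {"pos":[0, 0, -0.0667], "finger_gap":0.07}, {"pos":[0, 0, -0.0533], "finger_gap":0.07}, {"pos":[0.08, 0, 0], "finger_gap":0.07}, {"pos":[0.08, 0, 0], "finger_gap":0.07}, {"pos":[0.08, 0, 0], "finger_gap":0.07}, {"pos":[0.08, 0, 0], "finger_gap":0.07}, {"finger_gap":0.07}]'

```text
clock: 25.22
tool_pos: [0.5131, 0.1194, 0.1865]
tool_rot: [-179.9, -0.1, 92.5]
ft_force: [-0.2, -0.9, 1.2]
grip_width: 0.0701
finger_force: 0.0
```

```bash
python3 - <<'E'
from h import *
np.set_printoptions(precision=4,suppress=True)
C=np.array([.4859,-.2167,.08]);Q=R.from_euler("z",2.1,degrees=True)
cams={}
for n in("top","scene"):
    f=eyes.grab_frame(n);c=Cam(f);cams[n]=c
    cv2.imwrite(f"pics/{n}f.png",f["pixels"][:,:,::-1])
    g=cv2.cvtColor(f["pixels"],cv2.COLOR_RGB2GRAY)
    for name,P in(("turn",[.041,.109,.006]),("cover",[.041,-.109,-.008])):
        uv=c.proj(C+Q.apply(P))[0];x,y=np.round(uv).astype(int)
        w=g[y-8:y+9,x-8:x+9];m=(w<60).astype(np.uint8)
        k,l,st,ce=cv2.connectedComponentsWithStats(m)
        print(n,name,uv,[(ce[i]-8+[x,y],st[i,4]) for i in range(1,k) if st[i,4]>3])
    h=cv2.cvtColor(f["pixels"],cv2.COLOR_RGB2HSV);o=cv2.cvtColor(np.load(f"pics/{n}0.npz")["pixels"],cv2.COLOR_RGB2HSV)
    for nm,lo,hi in(("orange",(3,180,120),(15,255,255)),("blue",(110,150,60),(125,255,255))):
        for q in(o,h):
            k,l,st,ce=cv2.connectedComponentsWithStats(cv2.inRange(q,lo,hi));i=np.argsort(-st[1:,4])[:2]+1;print(n,nm,ce[i].tolist(),st[i,4])
E
```

```text
top turn [307.654  214.0781] [(array([307. , 214.5]), np.int32(6))]
top cover [399.6883 208.592 ] [(array([399.5714, 208.5714]), np.int32(7))]
top orange [[397.6333333333333, 154.72916666666666]] [240]
top orange [[397.02745098039213, 154.58823529411765]] [255]
top blue [[316.8688172043011, 74.09462365591398], [251.67025089605735, 149.72759856630825]] [465 279]
top blue [[316.7801724137931, 74.10129310344827], [251.644128113879, 149.6370106761566]] [464 281]
scene turn [285.3601 204.4285] [(array([284.875, 204.875]), np.int32(8))]
scene cover [363.26   239.8229] [(array([363.2727, 240.4545]), np.int32(11))]
scene orange [[386.8085106382979, 219.74468085106383]] [47]
scene orange [[385.056338028169, 218.26760563380282], [388.5, 224.5]] [71  2]
scene blue [[493.7659574468085, 366.02127659574467], [327.3170731707317, 28.621951219512194]] [94 82]
scene blue [[493.5135135135135, 366.01801801801804], [506.34375, 366.875]] [111  96]
```

```bash
python3 -c "
from station import r, eyes, monitor
print(r.job_done())"
```

```text
the job is handed in; nothing more can be done
None
```

The board is seated, the cover is shut over it, and the frame is turned over to its stop and released. I handed it in at about 25 s. Final camera images put both handle ends within a pixel of their expected shut and turned-over positions, and the reel and screwdriver unmoved; I did not check the tape's final position. The hand-in call returned no verdict.

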